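# Vent three vacuum clamping blocks

### The arm

A 6-joint arm with a two-finger parallel gripper is mounted at the origin on the work surface. World frame = base frame: x ahead of the robot, y to its left, z up, the work surface at z = 0. Lengths are in mm, angles in rad, forces in N, time in s.
With the tool pointing down it reaches from about 425 to 925 mm from the base axis. Payload 12.5 kg.
Tool frame: the origin (TCP) lies between the finger pads; the fingertips stand 22 mm ahead of it and the grasp point (between the pads) lies 3 mm ahead of it (robot.tip_extent is the distance from the TCP to the fingertips, in mm); x points along the fingers, y is the direction in which the jaws open and shut, and the axes are right-handed (so a half turn about x gives the same grasp; the last joint's range is limited). The gripper opens to 85 mm and grips with 20 to 120 N. Pads are 22 mm wide; open, the fingers measure 114 mm over their backs; the gripper's body (76 mm by 85 mm) begins 54 mm behind the grasp point. The pads swing forward as they close: fully open they stand 13 mm farther back than shut.
Start: joints at [-1.265, 0.491, 1.559, -0, 1.092, -0.106], TCP at [250.185, -572.756, 253.327] pointing down, gripper open.
Joint ranges: [-3.1, 3.1], [-0.84, 2.19], [0.05, 2.79], [-1.13, 4.28], [0.06, 2.93], [-2.69, 2.69]. Speed limits (rad/s): [2.22, 2.22, 2.79, 3.14, 3.14, 3.14].

### API

Orientations are given as a rotation vector (axis times angle).
In Python, from station import robot gives the robot as it stands.
- The arm moves only by the tool drive_tool, never from a script. Its argument "increments" is a list of rows, each an object of numbers: "tx", "ty", "tz": the shift along the tool's x, y, z in cm; "rx", "ry", "rz": the turn, a rotation vector about the tool's x, y, z in rad. In form: [{"tx": .., "ty": .., "tz": .., "rx": .., "ry": .., "rz": ..}, ...]. A call has 1 to 10 rows; each row is the pose to reach, as a shift and turn from the pose measured when the call began, along the tool's axes at that moment; what a row does not reach only later rows make up. A row lasts 1/10 s, in which the tool goes at most 50 mm and 8.59 degrees, less where a joint would pass 70% of its speed; a pose out of reach is approached as far as the arm can. A call with a gripper value outside its range is refused whole. "claw" is the finger opening in cm, from 0 to 8.54, set as the call begins (left out, the last holds). The fingers move at their own pace and stop on an object; "squeeze" is the grip in N (left out, the last holds). Time passes only in rows, so rows that repeat a pose let the fingers close. It gives the time, the measured TCP pose, the force and the opening at its end, in the units of the state.
- robot.get_obs(): the state, without advancing time (a new reading comes with each control period).
- robot.snapshot(name): name is "side" or "top" or "wrist"; returns the picture (400x640x3 uint8, blue, green, red); there is no depth.
- robot.camera_params(name): a dict with "intrinsics" (3x3 intrinsics, pixels), "distortion" ([k1, k2, p1, p2, k3] as OpenCV has them; the pictures are not rectified), "R" (3x3) and "t" (3): a world point X has camera coordinates R X + t; the wrist camera has in their place "hand_eye" (4x4, takes a point from camera to tool coordinates, whose origin is the TCP and whose axes are the tool frame's). Camera axes: x right, y down, z forward; pixel columns grow to the right and rows downward; lengths in mm; the calibration is good to about 2 mm. A picture is of the moment at which its call begins: read the wrist's pose just before it. camera_params takes no time and is no camera call.
- robot.hand_in(): hands the job in, once; it reports no verdict.
Trained networks look in the newest picture that a camera, given by its name, has taken for a name from the list of things; names that differ only in an ending like _2 or _b are one class to them, and where a whole thing is asked for, a point or a joint stands for the part that bears it (a point fixed in the world has none). Each returns a list of dicts, best first, with "score" (0 to 1); they miss things now and then, are a little off and sometimes report something else, mostly with a low value. They report only what shows in the picture. A call takes as long as a camera call. They do not tell look-alikes from the thing itself.
- robot.look_for(camera, query): "rect" ([centre column, centre row, width, height] in pixels, round what is visible of it).
- robot.mark_of(camera, query): "pixel" ([column, row] in pixels: a listed point, or the origin of a listed thing).
The state is a dict: "clock": time; "q": joint angles; "qvel": joint speeds; "tau": joint torques, N m; "tool_pos": TCP position; "eef_rot": TCP orientation; "ft_force": force on the tool from outside, world axes, zero at the start; "wrist_torque": the same for the moment, N m; "finger_gap": finger opening in mm.
Only numpy, scipy, OpenCV 4.12 (cv2) and the standard library are available. Lean on these libraries where they do the work, as an engineer would, in place of code of your own. Each camera call takes 0.05 s, during which the arm holds its last target. There are 200 camera calls.

### The job

Open the vent valves of the three aluminium vacuum clamping blocks: with a fingertip, lightly press down the white plunger on top of the tallest block, then the one on the middle-height block, then the one on the lowest block, each well past half-way, where it stays by itself. Only touch them: press gently, do not lift, shift or tip the blocks, and leave everything else on the bench where it is.

Things in the scene. Friction and masses are not known exactly. Their poses are not given: they have to be found in the camera images.
- block_tall: the tall clamping block: loose, aluminium, 0.5 to 1 kg, upright on 3 mm felt. Base plate 80 x 80 x 8 mm; square block on it, its top 98 mm above the underside; back plate 10 mm higher on the +x side; white hose nipple low on the -y side; on top a white collar 32 mm across, 28 mm high, with the plunger in it. Plunger cap, fully up, tops 150 mm above the underside. Origin: centre of the underside, z up
- cap_tall (a point): centre of the flat top of the white plunger cap (26 mm across) of the tall block; moves down with the plunger; it stands 24 mm out of the collar when up. The cap's axis is upright and meets the block's own frame at x = -6 mm, y = 0
- plunger_tall (a joint): how far this plunger is pushed down, m: 0 fully up, 0.012 at the bottom stop. It slides straight down against a steady friction of about 3 N and stays where it is left; half-way is 6 mm. It starts 0 to 2 mm down. Its cap is cushioned by a spring, 1.5 N/mm: it gives about 2 mm under the finger before the plunger slides, 8 mm in all at the bottom stop, and rises again when let go
- block_middle: the middle clamping block: loose, aluminium, 0.5 to 1 kg, upright on 3 mm felt. Base plate 80 x 80 x 8 mm; square block on it, its top 68 mm above the underside; back plate 10 mm higher on the +x side; white hose nipple low on the -y side; on top a white collar 32 mm across, 28 mm high, with the plunger in it. Plunger cap, fully up, tops 120 mm above the underside. Origin: centre of the underside, z up
- cap_middle (a point): centre of the flat top of the white plunger cap (26 mm across) of the middle block; moves down with the plunger; it stands 24 mm out of the collar when up. The cap's axis is upright and meets the block's own frame at x = -6 mm, y = 0
- plunger_middle (a joint): how far this plunger is pushed down, m: 0 fully up, 0.012 at the bottom stop. It slides straight down against a steady friction of about 3 N and stays where it is left; half-way is 6 mm. It starts 0 to 2 mm down. Its cap is cushioned by a spring, 1.5 N/mm: it gives about 2 mm under the finger before the plunger slides, 8 mm in all at the bottom stop, and rises again when let go
- block_low: the low clamping block: loose, aluminium, 0.5 to 1 kg, upright on 3 mm felt. Base plate 80 x 80 x 8 mm; square block on it, its top 38 mm above the underside; back plate 10 mm higher on the +x side; white hose nipple low on the -y side; on top a white collar 32 mm across, 28 mm high, with the plunger in it. Plunger cap, fully up, tops 90 mm above the underside. Origin: centre of the underside, z up
- cap_low (a point): centre of the flat top of the white plunger cap (26 mm across) of the low block; moves down with the plunger; it stands 24 mm out of the collar when up. The cap's axis is upright and meets the block's own frame at x = -6 mm, y = 0
- plunger_low (a joint): how far this plunger is pushed down, m: 0 fully up, 0.012 at the bottom stop. It slides straight down against a steady friction of about 3 N and stays where it is left; half-way is 6 mm. It starts 0 to 2 mm down. Its cap is cushioned by a spring, 1.5 N/mm: it gives about 2 mm under the finger before the plunger slides, 8 mm in all at the bottom stop, and rises again when let go
- gauge: bystander: vacuum gauge, a 60 x 60 x 35 mm aluminium foot with a round 52 mm dial tilted above it, 98 mm high in all; it has no plunger; loose; origin at the centre of its underside
- glue: bystander: amber glue bottle, 36 mm across, 85 mm high; loose; origin at the centre of its underside
- jar: bystander: clear jar with a steel lid, 48 mm across, 50 mm high; loose; origin at the centre of its underside
- offcut: bystander: strip of pale green clear glass lying flat, 140 x 32 x 8 mm; loose; origin at the centre of its underside
- driver: bystander: screwdriver lying along its own x; loose; origin at the centre of its underside
- bar: bystander: aluminium bar lying flat, 200 x 20 x 20 mm; loose; origin at the centre of its underside
- corks: bystander: cork spacer block, 50 x 40 x 22 mm; loose; origin at the centre of its underside
Not all that is in view belongs to the job. What is shaped like the block_middle but black or red is not meant.

How it is judged (in metres and radians):
On the way, in this order (a step that is already met when the one before it is completed fails the run):
1. the plunger of the tall block is down by more than 6 mm (value of joint plunger_tall above 0.006 m), for 0.1 s.
2. the plunger of the middle block is down by more than 6 mm (value of joint plunger_middle above 0.006 m), for 0.1 s.
3. the plunger of the low block is down by more than 6 mm (value of joint plunger_low above 0.006 m), for 0.1 s.
At the end, for the whole second after the job is handed in: all three plungers stay more than 6 mm down, each block stands upright (within 3 degrees), at rest and within 12 mm of where it started, and every bystander is within 15 mm of where it started (value of joint each of plunger_tall, plunger_middle, plunger_low above 0.006 m and distance of each of block_tall, block_middle, block_low from where it was at the start of the episode below 0.012 m and angle between each of block_tall, block_middle, block_low's own z axis and vertical below 0.05 rad and linear speed of each of block_tall, block_middle, block_low below 0.02 m/s and distance of each of gauge, glue, jar, offcut, driver, bar, corks from where it was at the start of the episode below 0.015 m); the robot touches nothing.
It fails at once if a plunger is pressed (more than 4 mm down) before that of a taller block is down (6 mm) ((value of joint plunger_middle above 0.004 m and value of joint plunger_tall below 0.006 m) or (value of joint plunger_low above 0.004 m and value of joint plunger_tall below 0.006 m) or (value of joint plunger_low above 0.004 m and value of joint plunger_middle below 0.006 m)).
It fails at once if a block is pressed with more than 20 N (contact force between any of the fingers, the arm and block_tall above 20 N or contact force between any of the fingers, the arm and block_middle above 20 N or contact force between any of the fingers, the arm and block_low above 20 N).
It fails at once if a block is lifted, tipped (over 0.15 rad) or shifted (over 15 mm) (distance of any of block_tall, block_middle, block_low from where it was at the start of the episode above 0.015 m or angle between any of block_tall, block_middle, block_low's own z axis and vertical above 0.15 rad).
It fails at once if a bystander is shifted by more than 20 mm (distance of any of gauge, glue, jar, offcut, driver, bar, corks from where it was at the start of the episode above 0.02 m).
It also fails if it takes over 56 s, if anything falls off the work surface, if the arm or the gripper's body presses on something with over 40 N, if the wrist force passes 120 N, or if a joint passes its speed limit or range.

## Working session

There is one attempt and no reset: what is moved stays moved. The work goes in short steps, Python scripts to look and compute and a tool call to move; the robot and the scene stay as the last step left them, time stands still between calls to the robot, and variables do not carry over. Pictures are saved under pics/ and viewed, about 8 in all and at most 12, crops included, and the job is handed in when it is done.

Besides the shell and the picture viewer there is one more tool, called after ">>>" as a command line: name --argument value ..., lists and objects as JSON in quotes. drive_tool: Moves the arm, as the interface text tells. Its arguments: {"type":"object","properties":{"increments":{"type":"array","items":{"type":"object","properties":{"tx":{"type":"number"},"ty":{"type":"number"},"tz":{"type":"number"},"rx":{"type":"number"},"ry":{"type":"number"},"rz":{"type":"number"}}}},"claw":{"type":"number"},"squeeze":{"type":"number"}},"required":["increments"]}

```bash
mkdir -p pics; ls; python3 - <<'E'
from station import robot
import cv2
o=robot.get_obs(); print({k:o[k] for k in ('clock','tool_pos','eef_rot','ft_force','finger_gap')})
for c in('side','top'):
    cv2.imwrite(f'pics/{c}0.png',robot.snapshot(c))
    p=robot.camera_params(c); print(c,p)
    for n in('cap_tall','cap_middle','cap_low','block_tall','block_middle','block_low'):
        print(n,[(d['pixel'],round(d['score'],2)) for d in robot.mark_of(c,n)])
print(robot.camera_params('wrist'),robot.tip_extent)
E
```

```text
pics
{'clock': 0.0, 'tool_pos': array([ 250.1043038 , -572.54882182,  252.74273279]), 'eef_rot': array([ 1.9950114 ,  0.41773904, -1.99518607]), 'ft_force': array([-0.0289715 , -0.27187765, -0.24894364]), 'finger_gap': 85.29809584933695}
side {'intrinsics': array([[405.49867368,   0.        , 317.56381179],
       [  0.        , 405.49867368, 190.61487808],
       [  0.        ,   0.        ,   1.        ]]), 'distortion': array([-0.05909009,  0.        ,  0.        ,  0.        ,  0.        ]), 'R': array([[-0.89684663, -0.44176912, -0.02249812],
       [-0.23041375,  0.50997505, -0.82875506],
       [ 0.37759187, -0.73808231, -0.55915909]]), 't': array([498.59740438, 213.53997551, 871.79436745])}
cap_tall [([257.3, 230.3], 0.66)]
cap_middle [([283.1, 177.4], 0.69), ([388.2, 228.1], 0.6), ([338.6, 200.2], 0.59), ([333.4, 236.4], 0.32), ([273.8, 247.8], 0.32)]
cap_low [([350.0, 149.8], 0.45)]
block_tall [([263.5, 281.7], 0.81), ([333.2, 237.1], 0.48)]
block_middle [([333.4, 236.8], 0.86), ([386.7, 265.9], 0.84), ([286.5, 219.5], 0.68)]
block_low [([346.2, 172.4], 0.9)]
top {'intrinsi
[... 771 characters left out ...]
, ([305.6, 182.9], 0.63)]
block_low [([416.1, 208.0], 0.74), ([267.7, 201.9], 0.3)]
{'intrinsics': array([[317.42115994,   0.        , 321.43753758],
       [  0.        , 317.42115994, 199.87906544],
       [  0.        ,   0.        ,   1.        ]]), 'distortion': array([-0.02751439,  0.        ,  0.        ,  0.        ,  0.        ]), 'hand_eye': array([[ 1.27744708e-03, -3.02407246e-01,  9.53177961e-01,
        -1.20795021e+02],
       [ 9.99998674e-01,  1.34857487e-03, -9.12344400e-04,
        -2.25418753e-01],
       [-1.00953228e-03,  9.53177863e-01,  3.02408567e-01,
        -7.72117807e+01],
       [ 0.00000000e+00,  0.00000000e+00,  0.00000000e+00,
         1.00000000e+00]])} 22.0
```

View pics/side0.png

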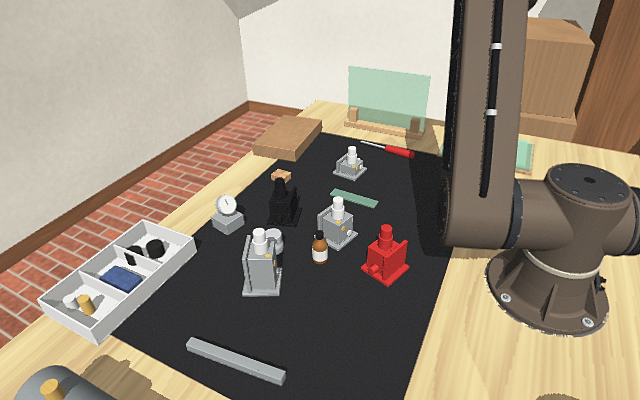

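View pics/top0.png

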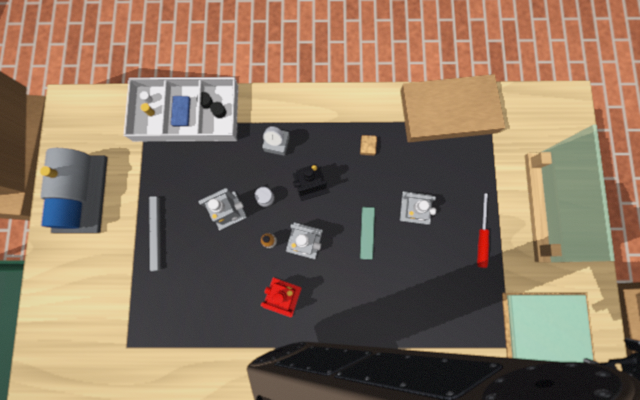

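```bash
cat > h.py <<'E'
import numpy as np, cv2
from scipy.spatial.transform import Rotation as Ro
from station import robot
def ray(c,px,obs=None):
    p=robot.camera_params(c)
    u=cv2.undistortPoints(np.array([[px]],float),p['intrinsics'],p['distortion'])[0,0]
    d=np.array([*u,1.])
    if c=='wrist':
        R=Ro.from_rotvec(obs['eef_rot']).as_matrix(); H=p['hand_eye']
        return R@H[:3,3]+obs['tool_pos'], R@H[:3,:3]@d
    return -p['R'].T@p['t'], p['R'].T@d
def tri(rays):
    A=[];b=[]
    for o,d in rays:
        d=d/np.linalg.norm(d);P=np.eye(3)-np.outer(d,d);A.append(P);b.append(P@o)
    x=np.linalg.lstsq(np.vstack(A),np.hstack(b),rcond=None)[0]
    return x,[round(float(np.linalg.norm(P@x-q)),1) for P,q in zip(A,b)]
def onz(r,z): o,d=r; return o+d*(z-o[2])/d[2]
def proj(c,X,obs):
    p=robot.camera_params(c)
    if c=='wrist':
        R=Ro.from_rotvec(obs['eef_rot']).as_matrix(); H=p['hand_eye']
        Rc=(R@H[:3,:3]).T; t=-Rc@(R@H[:3,3]+obs['tool_pos'])
    else: Rc,t=p['R'],p['t']
    return cv2.projectPoints(np.array([X],float),cv2.Rodrigues(Rc)[0],t,p['intrinsics'],p['distortion'])[0].ravel()
def go(target,obs):  # shift in tool axes, cm
    R=Ro.from_rotvec(obs['eef_rot']).as_matrix()
    return R.T@(np.array(target)-obs['tool_pos'])/10
E
python3 - <<'E'
from h import *
o=robot.get_obs()
print(Ro.from_rotvec(o['eef_rot']).as_matrix().round(3), robot.tip_extent)
for n,s,t,z in(('tall',(257.3,230.3),(212.8,205.9),151),('mid',(338.6,200.2),(302.6,238),121),('low',(350,149.8),(425.4,202.7),91)):
    x,e=tri([ray('side',s),ray('top',t)]); print(n,x.round(1),e,np.hypot(x[0],x[1]),onz(ray('top',t),z).round(1),onz(ray('side',s),z).round(1))
    x=x
a=cv2.imread('pics/side0.png');b=cv2.imread('pics/top0.png')
cr=lambda i,u,v:cv2.resize(i[v-45:v+45,u-45:u+45],(260,260),interpolation=cv2.INTER_CUBIC)
cv2.imwrite('pics/crop.png',np.vstack([np.hstack([cr(a,260,255),cr(a,338,215),cr(a,350,160)]),np.hstack([cr(b,220,207),cr(b,303,240),cr(b,420,207)])]))
E
```

```text
[[ 0.     0.4   -0.916]
 [-0.    -0.916 -0.4  ]
 [-1.     0.     0.   ]] 22.0
tall [563.2 245.1 154.4] [3.5, 3.5] 614.2122968038451 [560.6 244.4 151. ] [569.5 242.3 151. ]
mid [484.5  31.4 115. ] [2.5, 2.5] 485.4907355981163 [486.4  31.9 121. ] [478.6  38.5 121. ]
low [ 579.8 -280.1   76.6] [0.2, 0.2] 643.931491539002 [ 577.2 -276.1   91. ] [ 570.  -255.2   91. ]
```

View pics/crop.png

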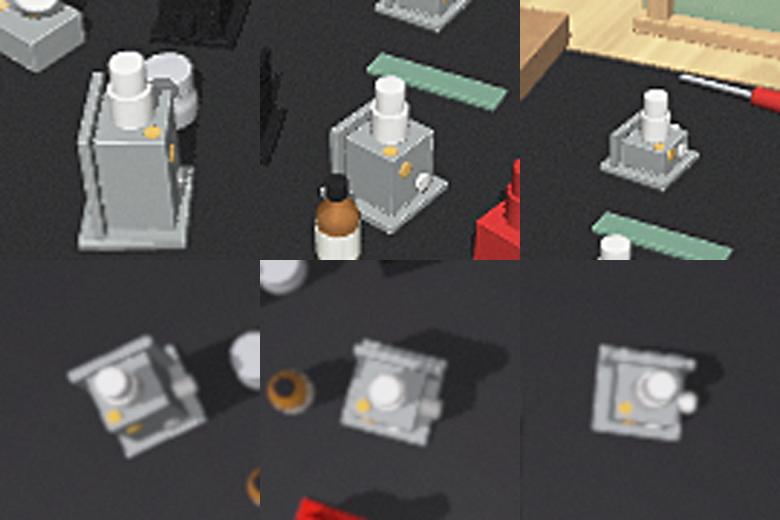

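Candidates in the side picture are tall silver (259,230), middle silver (338,199), low silver (351,148), black look-alike (283,177) and red look-alike (388,228). In the top picture the three silver blocks are at (213,205), (301,239) and (424,206), and the crop confirms them. I'll shut the gripper and fly high over the low cap first for a wrist look.

>>> drive_tool --increments '[{"ty": -1,"tz": -3},{"ty": -2.5,"tz": -7.5},{"ty": -4,"tz": -12},{"ty": -5.5,"tz": -16.5},{"ty": -7,"tz": -21},{"ty": -8.5,"tz": -25.5},{"ty": -10,"tz": -30},{"ty": -11.5,"tz": -34.5},{"ty": -13,"tz": -39},{"ty": -14,"tz": -42}]' --claw 0 --squeeze 20

```text
validation failed for argument at $.in...
```

>>> drive_tool --increments '[{},{},{}]'

```text
validation failed for argument at $.in...
```

```bash
cat > look.py <<'E'
from h import *
import sys
n,z=sys.argv[1],float(sys.argv[2]); prior=[float(v) for v in sys.argv[3:5]]
o=robot.get_obs(); im=robot.snapshot('wrist'); cv2.imwrite(f'pics/w_{n}.png',im)
print('t',o['clock'],o['tool_pos'].round(1),o['ft_force'].round(2),'gap',o['finger_gap'].round(1),'tip',robot.tip_extent)
print('prior at px',proj('wrist',prior+[z],o).round(1),'tip at',proj('wrist',o['tool_pos']-[0,0,22],o).round(1))
for q in('cap_'+n,'cap_middle'):
  for d in robot.mark_of('wrist',q): print(q,d['pixel'],round(d['score'],2),onz(ray('wrist',d['pixel'],o),z).round(1))
E
python3 look.py low 92 577 -275
```

```text
Traceback (most recent call last):
  File "look.py", line 5, in <module>
    print('t',o['clock'],o['tool_pos'].round(1),o['ft_force'].round(2),'gap',o['finger_gap'].round(1),'tip',robot.tip_extent)
                                                                             ^^^^^^^^^^^^^^^^^^^^^
AttributeError: 'float' object has no attribute 'round'
```

>>> drive_tool --increments '[{"tx": 0,"ty": -1,"tz": -3,"rx": 0,"ry": 0,"rz": 0},{"tx": 0,"ty": -2.5,"tz": -7.5,"rx": 0,"ry": 0,"rz": 0},{"tx": 0,"ty": -4,"tz": -12,"rx": 0,"ry": 0,"rz": 0},{"tx": 0,"ty": -5.5,"tz": -16.5,"rx": 0,"ry": 0,"rz": 0},{"tx": 0,"ty": -7,"tz": -21,"rx": 0,"ry": 0,"rz": 0},{"tx": 0,"ty": -8.5,"tz": -25.5,"rx": 0,"ry": 0,"rz": 0},{"tx": 0,"ty": -10,"tz": -30,"rx": 0,"ry": 0,"rz": 0},{"tx": 0,"ty": -11.5,"tz": -34.5,"rx": 0,"ry": 0,"rz": 0},{"tx": 0,"ty": -13,"tz": -39,"rx": 0,"ry": 0,"rz": 0},{"tx": 0,"ty": -14,"tz": -42,"rx": 0,"ry": 0,"rz": 0}]' --claw 0 --squeeze 20

```text
clock: 1.75
tool_pos: [580.9, -274.0, 253.3]
eef_rot: [1.994, 0.418, -1.993]
ft_force: [-0.5, -0.8, 0.0]
finger_gap: 0.0
```

>>> drive_tool --increments '[{"tx": 0,"ty": 0,"tz": 0,"rx": 0,"ry": 0,"rz": 0},{"tx": 0,"ty": 0,"tz": 0,"rx": 0,"ry": 0,"rz": 0},{"tx": 0,"ty": 0,"tz": 0,"rx": 0,"ry": 0,"rz": 0}]'

```text
clock: 2.05
tool_pos: [580.3, -274.7, 253.3]
eef_rot: [1.994, 0.417, -1.994]
ft_force: [-0.4, -0.8, 0.3]
finger_gap: 0.1
```

```bash
sed -i "s/o\['finger_gap'\].round(1)/o['finger_gap']/" look.py
python3 look.py low 92 577 -275
```

```text
t 2.05 [ 580.3 -274.7  253.3] [-0.39 -0.77  0.26] gap 0.1379324121857759 tip 22.0
prior at px [320.8 190.4] tip at [322.1 260.4]
cap_low [314.3, 195.7] 0.79 [ 569.9 -271.5   92. ]
```

View pics/w_low.png

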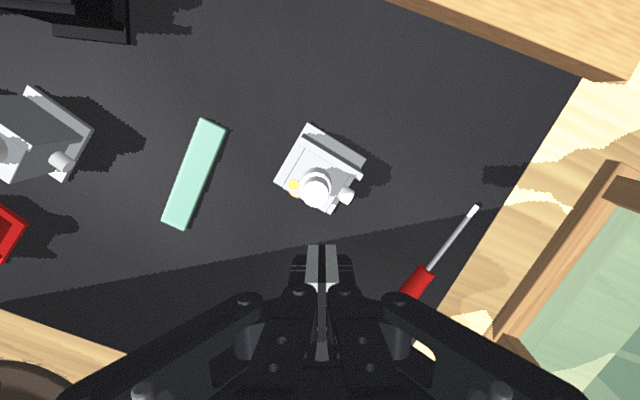

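```bash
python3 -c "
import cv2
i=cv2.imread('pics/w_low.png')[150:230,270:370]; cv2.imwrite('pics/wl.png',cv2.resize(i,(800,640)[0:2],interpolation=cv2.INTER_CUBIC)[:600])"
```

```text
(no output)
```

View pics/wl.png

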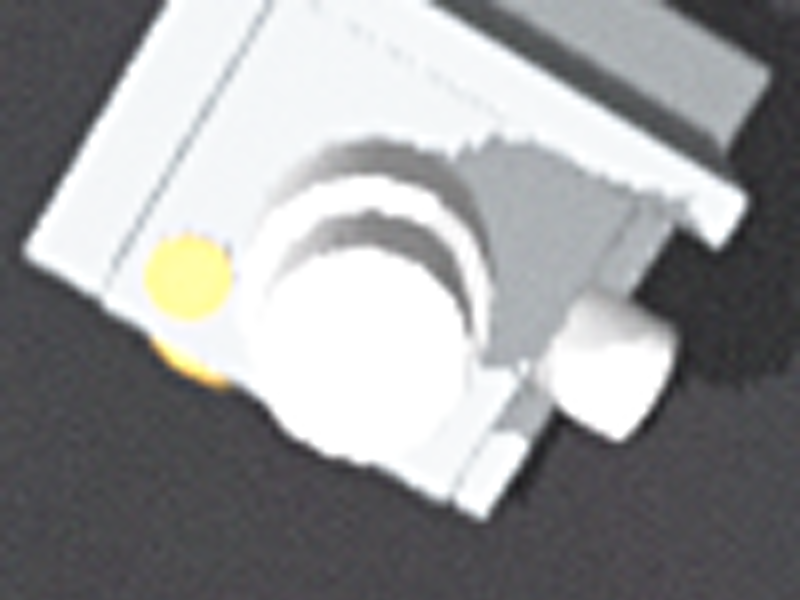

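>>> drive_tool --increments '[{"tx": 0,"ty": -3,"tz": -0.3,"rx": 0,"ry": 0,"rz": 0},{"tx": 0,"ty": -7,"tz": -0.8,"rx": 0,"ry": 0,"rz": 0},{"tx": 0,"ty": -11,"tz": -1.3,"rx": 0,"ry": 0,"rz": 0},{"tx": 0,"ty": -15,"tz": -1.7,"rx": 0,"ry": 0,"rz": 0},{"tx": 0,"ty": -19,"tz": -2.2,"rx": 0,"ry": 0,"rz": 0},{"tx": 0,"ty": -23,"tz": -2.7,"rx": 0,"ry": 0,"rz": 0},{"tx": 0,"ty": -27,"tz": -3.2,"rx": 0,"ry": 0,"rz": 0},{"tx": 0,"ty": -30,"tz": -3.5,"rx": 0,"ry": 0,"rz": 0},{"tx": 0,"ty": -32,"tz": -3.7,"rx": 0,"ry": 0,"rz": 0},{"tx": 0,"ty": -32,"tz": -3.7,"rx": 0,"ry": 0,"rz": 0}]'

```text
clock: 3.2
tool_pos: [485.2, 34.1, 253.8]
eef_rot: [1.995, 0.418, -1.993]
ft_force: [0.3, -0.8, -0.2]
finger_gap: 0.2
```

>>> drive_tool --increments '[{"tx": 0,"ty": 0,"tz": 0,"rx": 0,"ry": 0,"rz": 0},{"tx": 0,"ty": 0,"tz": 0,"rx": 0,"ry": 0,"rz": 0},{"tx": 0,"ty": 0,"tz": 0,"rx": 0,"ry": 0,"rz": 0}]'

```text
clock: 3.5
tool_pos: [485.5, 33.2, 253.8]
eef_rot: [1.995, 0.416, -1.994]
ft_force: [-0.7, -0.4, -0.9]
finger_gap: -0.5
```

```bash
python3 look.py middle 122 486 33; python3 - <<'E'
from h import *
o=dict(tool_pos=np.array([580.3,-274.7,253.3]),eef_rot=np.array([1.994,.417,-1.994]))
r=[ray('wrist',(315.2,194),o),ray('top',(423.5,205.6)),ray('side',(351.7,147.9))]
print('low',tri(r),tri(r[:2]),[onz(q,92).round(1) for q in r])
r=[ray('top',(300.9,239.3)),ray('side',(338,198.4))]
print('mid',tri(r),[onz(q,122).round(1) for q in r])
r=[ray('top',(213.1,204.9)),ray('side',(259,230))]
print('tall',tri(r),[onz(q,152).round(1) for q in r])
E
```

```text
t 3.5 [485.5  33.2 253.8] [-0.66 -0.44 -0.85] gap -0.46741605753259513 tip 22.0
prior at px [322.3 196.2] tip at [322.1 260.4]
cap_middle [319.8, 202.3] 0.76 [480.3  32.8 122. ]
cap_middle [272.0, 23.8] 0.71 [589.6 117.8 122. ]
cap_middle [204.8, 304.4] 0.58 [344.4  91.4 122. ]
cap_middle [319.8, 202.3] 0.76 [480.3  32.8 122. ]
cap_middle [272.0, 23.8] 0.71 [589.6 117.8 122. ]
cap_middle [204.8, 304.4] 0.58 [344.4  91.4 122. ]
low (array([ 570.75418832, -271.71012698,   89.07352466]), [0.3, 0.6, 0.5]) (array([ 570.42494402, -272.0826904 ,   87.16247673]), [0.0, 0.0]) [array([ 571.8, -271.6,   92. ]), array([ 569.7, -270.7,   92. ]), array([ 569.3, -266.8,   92. ])]
mid (array([482.35144909,  35.60328798, 123.36755998]), [0.8, 0.8]) [array([483.2,  36. , 122. ]), array([482.3,  33.6, 122. ])]
tall (array([563.28649259, 243.23074389, 154.38616492]), [0.9, 0.9]) [array([562.8, 243.5, 152. ]), array([566.1, 241. , 152. ])]
```

>>> drive_tool --increments '[{"tx": 0,"ty": -2,"tz": -2,"rx": 0,"ry": 0,"rz": 0},{"tx": 0,"ty": -5,"tz": -5,"rx": 0,"ry": 0,"rz": 0},{"tx": 0,"ty": -8,"tz": -8,"rx": 0,"ry": 0,"rz": 0},{"tx": 0,"ty": -11,"tz": -11,"rx": 0,"ry": 0,"rz": 0},{"tx": 0,"ty": -14,"tz": -13.5,"rx": 0,"ry": 0,"rz": 0},{"tx": 0,"ty": -16.1,"tz": -15.5,"rx": 0,"ry": 0,"rz": 0},{"tx": 0,"ty": -16.1,"tz": -15.5,"rx": 0,"ry": 0,"rz": 0},{"tx": 0,"ty": -16.1,"tz": -15.5,"rx": 0,"ry": 0,"rz": 0},{"tx": 0,"ty": -16.1,"tz": -15.5,"rx": 0,"ry": 0,"rz": 0}]'

```text
clock: 4.55
tool_pos: [562.7, 242.3, 253.6]
eef_rot: [1.995, 0.416, -1.995]
ft_force: [0.3, 0.2, -0.2]
finger_gap: 0.1
```

```bash
python3 look.py tall 152 563 243; python3 -c "
import cv2,numpy as np
f=lambda n,u,v:cv2.resize(cv2.imread(n)[v-36:v+36,u-48:u+48],(400,300),interpolation=cv2.INTER_CUBIC)
cv2.imwrite('pics/w2.png',np.hstack([f('pics/w_middle.png',320,200),f('pics/w_tall.png',320,210)]))"
```

```text
t 4.55 [562.7 242.3 253.6] [ 0.26  0.24 -0.22] gap 0.07528049233676358 tip 22.0
prior at px [321.2 207.7] tip at [322.1 260.4]
cap_tall [322.3, 202.5] 0.6 [567.  243.9 152. ]
cap_middle [602.8, 202.9] 0.8 [651.6  50.  152. ]
cap_middle [482.2, 346.7] 0.47 [501.6  62.4 152. ]
```

View pics/w2.png

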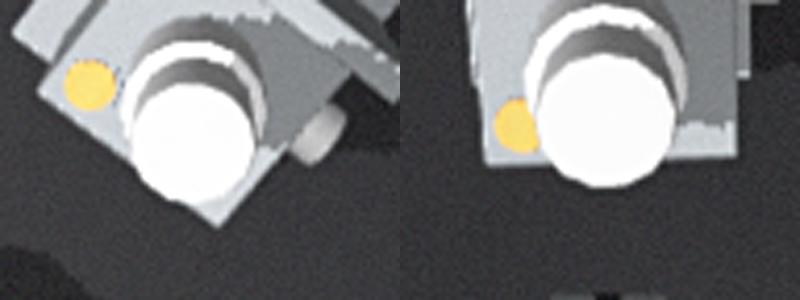

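```bash
python3 - <<'E'
from h import *
rv=np.array([1.995,.416,-1.994])
for n,P,w,t,s,z in(('mid',[485.5,33.2,253.8],(318.1,198.1),(300.9,239.3),(338,198.4),122),('tall',[562.7,242.3,253.6],(321.4,202.6),(213.1,204.9),(259,230),152)):
    o=dict(tool_pos=np.array(P),eef_rot=rv)
    r=[ray('wrist',w,o),ray('top',t),ray('side',s)]
    print(n,tri(r),[onz(q,z).round(1) for q in r])
o=robot.get_obs()
print(go([565.5,243.3,253.6],o))
E
```

```text
mid (array([482.70306374,  35.52846386, 122.93915567]), [0.6, 0.6, 1.1]) [array([483. ,  35.6, 122. ]), array([483.2,  36. , 122. ]), array([482.3,  33.6, 122. ])]
tall (array([564.8087328 , 243.48143024, 152.49129964]), [2.2, 2.0, 1.4]) [array([566.7, 244.5, 152. ]), array([562.8, 243.5, 152. ]), array([566.1, 241. , 152. ])]
[ 0.04029145  0.00646072 -0.28359991]
```

>>> drive_tool --increments '[{"tx": 1,"ty": 0,"tz": -0.3,"rx": 0,"ry": 0,"rz": 0},{"tx": 2.5,"ty": 0,"tz": -0.3,"rx": 0,"ry": 0,"rz": 0},{"tx": 4,"ty": 0,"tz": -0.3,"rx": 0,"ry": 0,"rz": 0},{"tx": 5,"ty": 0,"tz": -0.3,"rx": 0,"ry": 0,"rz": 0},{"tx": 5.5,"ty": 0,"tz": -0.3,"rx": 0,"ry": 0,"rz": 0},{"tx": 5.5,"ty": 0,"tz": -0.3,"rx": 0,"ry": 0,"rz": 0},{"tx": 5.5,"ty": 0,"tz": -0.3,"rx": 0,"ry": 0,"rz": 0},{"tx": 5.5,"ty": 0,"tz": -0.3,"rx": 0,"ry": 0,"rz": 0}]'

```text
clock: 5.5
tool_pos: [565.9, 243.5, 199.6]
eef_rot: [1.997, 0.416, -1.993]
ft_force: [-0.4, -0.7, 0.5]
finger_gap: 0.1
```

```bash
python3 - <<'E'
from h import *
o=robot.get_obs(); print(o['tool_pos'],o['ft_force'])
w=robot.snapshot('wrist');s=robot.snapshot('side')
a=cv2.resize(w[150:330,240:400],(480,540));b=cv2.resize(s[180:280,230:290],(320,540))
cv2.imwrite('pics/t1.png',np.hstack([a,b]))
E
```

```text
[565.90549542 243.49251919 199.59809677] [-0.38225801 -0.74367268  0.54573503]
```

View pics/t1.png

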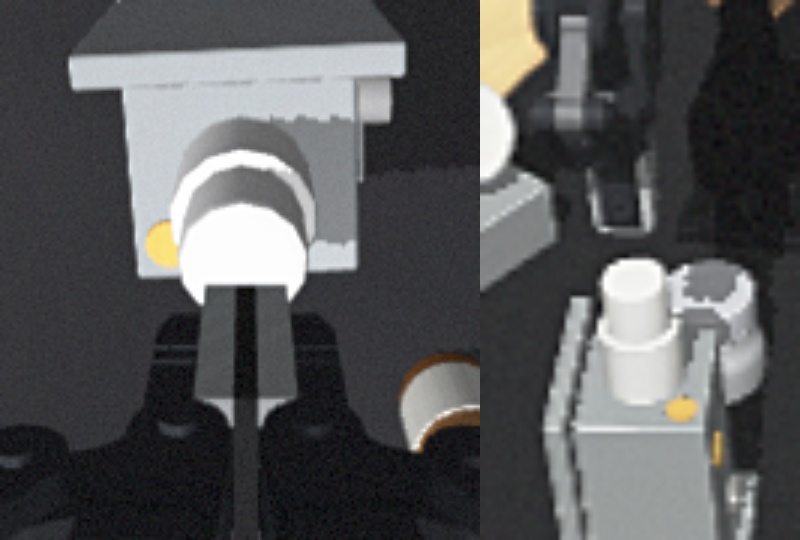

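The fingertips are centred over the tall cap, about 25 mm above it. I'll go down slowly and watch the force.

>>> drive_tool --increments '[{"tx": 0.7,"ty": 0,"tz": 0,"rx": 0,"ry": 0,"rz": 0},{"tx": 1.4,"ty": 0,"tz": 0,"rx": 0,"ry": 0,"rz": 0},{"tx": 2,"ty": 0,"tz": 0,"rx": 0,"ry": 0,"rz": 0},{"tx": 2.3,"ty": 0,"tz": 0,"rx": 0,"ry": 0,"rz": 0},{"tx": 2.3,"ty": 0,"tz": 0,"rx": 0,"ry": 0,"rz": 0},{"tx": 2.3,"ty": 0,"tz": 0,"rx": 0,"ry": 0,"rz": 0}]'

```text
clock: 6.2
tool_pos: [565.9, 243.5, 176.5]
eef_rot: [1.997, 0.416, -1.993]
ft_force: [-0.8, 1.2, -0.1]
finger_gap: 0.0
```

>>> drive_tool --increments '[{"tx": 0.2,"ty": 0,"tz": 0,"rx": 0,"ry": 0,"rz": 0},{"tx": 0.3,"ty": 0,"tz": 0,"rx": 0,"ry": 0,"rz": 0},{"tx": 0.3,"ty": 0,"tz": 0,"rx": 0,"ry": 0,"rz": 0},{"tx": 0.3,"ty": 0,"tz": 0,"rx": 0,"ry": 0,"rz": 0}]'

```text
clock: 6.6
tool_pos: [566.0, 243.5, 173.6]
eef_rot: [1.997, 0.416, -1.993]
ft_force: [0.5, 0.3, 1.4]
finger_gap: 0.2
```

>>> drive_tool --increments '[{"tx": 0.2,"ty": 0,"tz": 0,"rx": 0,"ry": 0,"rz": 0},{"tx": 0.3,"ty": 0,"tz": 0,"rx": 0,"ry": 0,"rz": 0},{"tx": 0.3,"ty": 0,"tz": 0,"rx": 0,"ry": 0,"rz": 0},{"tx": 0.3,"ty": 0,"tz": 0,"rx": 0,"ry": 0,"rz": 0}]'

```text
clock: 7.0
tool_pos: [566.0, 243.6, 170.7]
eef_rot: [1.997, 0.416, -1.993]
ft_force: [0.9, -0.7, 3.2]
finger_gap: 0.2
```

>>> drive_tool --increments '[{"tx": 0.2,"ty": 0,"tz": 0,"rx": 0,"ry": 0,"rz": 0},{"tx": 0.4,"ty": 0,"tz": 0,"rx": 0,"ry": 0,"rz": 0},{"tx": 0.6,"ty": 0,"tz": 0,"rx": 0,"ry": 0,"rz": 0},{"tx": 0.8,"ty": 0,"tz": 0,"rx": 0,"ry": 0,"rz": 0},{"tx": 0.8,"ty": 0,"tz": 0,"rx": 0,"ry": 0,"rz": 0},{"tx": 0.8,"ty": 0,"tz": 0,"rx": 0,"ry": 0,"rz": 0}]'

```text
clock: 7.6
tool_pos: [566.0, 243.6, 162.6]
eef_rot: [1.997, 0.416, -1.993]
ft_force: [-0.3, 0.3, 2.4]
finger_gap: -0.1
```

>>> drive_tool --increments '[{"tx": 0.1,"ty": 0,"tz": 0,"rx": 0,"ry": 0,"rz": 0},{"tx": 0.2,"ty": 0,"tz": 0,"rx": 0,"ry": 0,"rz": 0},{"tx": 0.2,"ty": 0,"tz": 0,"rx": 0,"ry": 0,"rz": 0},{"tx": 0.2,"ty": 0,"tz": 0,"rx": 0,"ry": 0,"rz": 0}]'

```text
clock: 8.0
tool_pos: [566.1, 243.5, 160.6]
eef_rot: [1.997, 0.416, -1.993]
ft_force: [0.2, -0.5, 4.0]
finger_gap: 0.2
```

>>> drive_tool --increments '[{"tx": 0.1,"ty": 0,"tz": 0,"rx": 0,"ry": 0,"rz": 0},{"tx": 0.2,"ty": 0,"tz": 0,"rx": 0,"ry": 0,"rz": 0},{"tx": 0.2,"ty": 0,"tz": 0,"rx": 0,"ry": 0,"rz": 0},{"tx": 0.2,"ty": 0,"tz": 0,"rx": 0,"ry": 0,"rz": 0}]'

```text
clock: 8.4
tool_pos: [566.1, 243.5, 158.9]
eef_rot: [1.997, 0.416, -1.993]
ft_force: [-0.8, -1.2, 6.8]
finger_gap: -0.1
```

>>> drive_tool --increments '[{"tx": -0.5,"ty": 0,"tz": 0,"rx": 0,"ry": 0,"rz": 0},{"tx": -1.5,"ty": 0,"tz": 0,"rx": 0,"ry": 0,"rz": 0},{"tx": -3.5,"ty": 0,"tz": 0,"rx": 0,"ry": 0,"rz": 0},{"tx": -6,"ty": 0,"tz": 0,"rx": 0,"ry": 0,"rz": 0},{"tx": -8,"ty": 0,"tz": 0,"rx": 0,"ry": 0,"rz": 0},{"tx": -9.5,"ty": 0,"tz": 0,"rx": 0,"ry": 0,"rz": 0},{"tx": -9.5,"ty": 0,"tz": 0,"rx": 0,"ry": 0,"rz": 0},{"tx": -9.5,"ty": 0,"tz": 0,"rx": 0,"ry": 0,"rz": 0}]'

```text
clock: 9.2
tool_pos: [565.7, 243.4, 253.7]
eef_rot: [1.997, 0.416, -1.993]
ft_force: [-0.8, 0.4, -0.2]
finger_gap: -0.3
```

```bash
python3 - <<'E'
from h import *
o=robot.get_obs(); print(o['clock'],o['tool_pos'],o['ft_force'])
w=robot.snapshot('wrist');s=robot.snapshot('side')
a=cv2.resize(w[150:280,240:400],(480,390));b=cv2.resize(s[200:300,220:300],(312,390))
cv2.imwrite('pics/t2.png',np.hstack([a,b]))
print(go([482.9,35.5,o['tool_pos'][2]],o))
E
```

```text
9.2 [565.65971605 243.43880351 253.69473855] [-0.80181539  0.42840622 -0.19908553]
[-0.02322195 15.75507203 15.89510403]
```

View pics/t2.png

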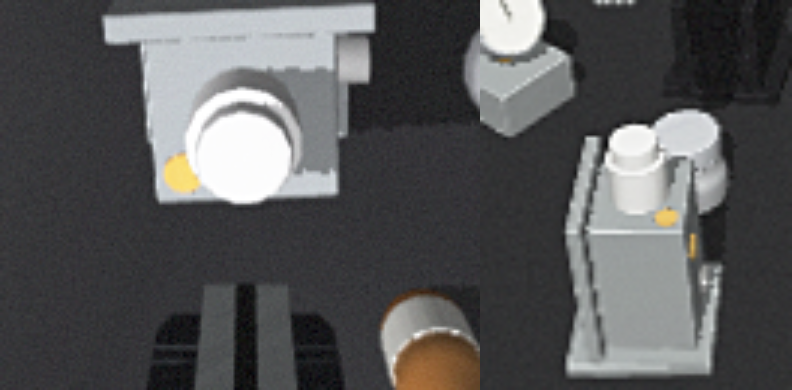

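The tall plunger is clearly down: the cap stands about half as far out of its collar, and the block hasn't moved. Next is the middle silver block.

>>> drive_tool --increments '[{"tx": 0,"ty": 2,"tz": 2,"rx": 0,"ry": 0,"rz": 0},{"tx": 0,"ty": 5,"tz": 5,"rx": 0,"ry": 0,"rz": 0},{"tx": 0,"ty": 8,"tz": 8,"rx": 0,"ry": 0,"rz": 0},{"tx": 0,"ty": 11,"tz": 11,"rx": 0,"ry": 0,"rz": 0},{"tx": 0,"ty": 14,"tz": 14,"rx": 0,"ry": 0,"rz": 0},{"tx": 0,"ty": 15.8,"tz": 15.9,"rx": 0,"ry": 0,"rz": 0},{"tx": 0,"ty": 15.8,"tz": 15.9,"rx": 0,"ry": 0,"rz": 0},{"tx": 0,"ty": 15.8,"tz": 15.9,"rx": 0,"ry": 0,"rz": 0},{"tx": 0,"ty": 15.8,"tz": 15.9,"rx": 0,"ry": 0,"rz": 0}]'

```text
clock: 10.2
tool_pos: [483.2, 35.6, 252.5]
eef_rot: [1.995, 0.416, -1.995]
ft_force: [-0.5, 0.2, -0.1]
finger_gap: 0.4
```

>>> drive_tool --increments '[{"tx": 1.5,"ty": 0,"tz": 0,"rx": 0,"ry": 0,"rz": 0},{"tx": 3.5,"ty": 0,"tz": 0,"rx": 0,"ry": 0,"rz": 0},{"tx": 6,"ty": 0,"tz": 0,"rx": 0,"ry": 0,"rz": 0},{"tx": 8,"ty": 0,"tz": 0,"rx": 0,"ry": 0,"rz": 0},{"tx": 9,"ty": 0,"tz": 0,"rx": 0,"ry": 0,"rz": 0},{"tx": 9,"ty": 0,"tz": 0,"rx": 0,"ry": 0,"rz": 0},{"tx": 9,"ty": 0,"tz": 0,"rx": 0,"ry": 0,"rz": 0}]'

```text
clock: 10.9
tool_pos: [483.6, 36.0, 162.9]
eef_rot: [1.995, 0.417, -1.994]
ft_force: [-0.3, -0.3, 0.2]
finger_gap: -0.4
```

```bash
python3 - <<'E'
from h import *
o=robot.get_obs(); print(o['clock'],o['tool_pos'],o['ft_force'])
w=robot.snapshot('wrist');s=robot.snapshot('side')
a=cv2.resize(w[150:280,240:400],(480,390));b=cv2.resize(s[160:260,298:378],(312,390))
cv2.imwrite('pics/m1.png',np.hstack([a,b]))
E
```

```text
10.9 [483.60067664  36.01120704 162.9154857 ] [-0.3269895  -0.31872504  0.1680323 ]
```

View pics/m1.png

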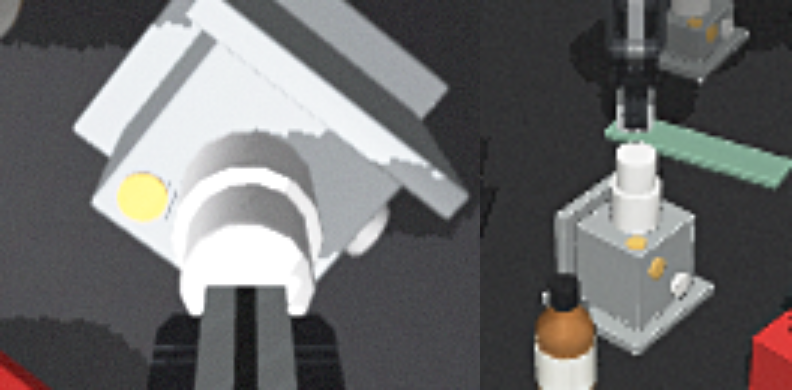

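>>> drive_tool --increments '[{"tx": 0.7,"ty": 0,"tz": 0,"rx": 0,"ry": 0,"rz": 0},{"tx": 1.3,"ty": 0,"tz": 0,"rx": 0,"ry": 0,"rz": 0},{"tx": 1.7,"ty": 0,"tz": 0,"rx": 0,"ry": 0,"rz": 0},{"tx": 2,"ty": 0,"tz": 0,"rx": 0,"ry": 0,"rz": 0},{"tx": 2.3,"ty": 0,"tz": 0,"rx": 0,"ry": 0,"rz": 0},{"tx": 2.3,"ty": 0,"tz": 0,"rx": 0,"ry": 0,"rz": 0},{"tx": 2.3,"ty": 0,"tz": 0,"rx": 0,"ry": 0,"rz": 0}]'

```text
clock: 11.7
tool_pos: [483.6, 35.8, 140.4]
eef_rot: [1.996, 0.416, -1.993]
ft_force: [-0.9, 0.1, 1.3]
finger_gap: -0.0
```

>>> drive_tool --increments '[{"tx": 0.2,"ty": 0,"tz": 0,"rx": 0,"ry": 0,"rz": 0},{"tx": 0.4,"ty": 0,"tz": 0,"rx": 0,"ry": 0,"rz": 0},{"tx": 0.6,"ty": 0,"tz": 0,"rx": 0,"ry": 0,"rz": 0},{"tx": 0.8,"ty": 0,"tz": 0,"rx": 0,"ry": 0,"rz": 0},{"tx": 0.8,"ty": 0,"tz": 0,"rx": 0,"ry": 0,"rz": 0},{"tx": 0.8,"ty": 0,"tz": 0,"rx": 0,"ry": 0,"rz": 0}]'

```text
clock: 12.3
tool_pos: [483.6, 35.8, 132.3]
eef_rot: [1.996, 0.416, -1.993]
ft_force: [-1.9, -0.1, 2.2]
finger_gap: 0.3
```

>>> drive_tool --increments '[{"tx": 0.2,"ty": 0,"tz": 0,"rx": 0,"ry": 0,"rz": 0},{"tx": 0.3,"ty": 0,"tz": 0,"rx": 0,"ry": 0,"rz": 0},{"tx": 0.3,"ty": 0,"tz": 0,"rx": 0,"ry": 0,"rz": 0},{"tx": 0.3,"ty": 0,"tz": 0,"rx": 0,"ry": 0,"rz": 0}]'

```text
clock: 12.7
tool_pos: [483.7, 35.8, 129.4]
eef_rot: [1.996, 0.416, -1.993]
ft_force: [-1.4, -0.0, 4.9]
finger_gap: -0.1
```

>>> drive_tool --increments '[{"tx": 0.1,"ty": 0,"tz": 0,"rx": 0,"ry": 0,"rz": 0},{"tx": 0.15,"ty": 0,"tz": 0,"rx": 0,"ry": 0,"rz": 0},{"tx": 0.15,"ty": 0,"tz": 0,"rx": 0,"ry": 0,"rz": 0},{"tx": 0.15,"ty": 0,"tz": 0,"rx": 0,"ry": 0,"rz": 0}]'

```text
clock: 13.1
tool_pos: [483.7, 35.8, 128.1]
eef_rot: [1.996, 0.416, -1.993]
ft_force: [-1.9, 0.0, 7.3]
finger_gap: 0.2
```

>>> drive_tool --increments '[{"tx": -0.5,"ty": 0,"tz": 0,"rx": 0,"ry": 0,"rz": 0},{"tx": -1.5,"ty": 0,"tz": 0,"rx": 0,"ry": 0,"rz": 0},{"tx": -3.5,"ty": 0,"tz": 0,"rx": 0,"ry": 0,"rz": 0},{"tx": -6,"ty": 0,"tz": 0,"rx": 0,"ry": 0,"rz": 0},{"tx": -9,"ty": 0,"tz": 0,"rx": 0,"ry": 0,"rz": 0},{"tx": -11.5,"ty": 0,"tz": 0,"rx": 0,"ry": 0,"rz": 0},{"tx": -12.5,"ty": 0,"tz": 0,"rx": 0,"ry": 0,"rz": 0},{"tx": -12.5,"ty": 0,"tz": 0,"rx": 0,"ry": 0,"rz": 0},{"tx": -12.5,"ty": 0,"tz": 0,"rx": 0,"ry": 0,"rz": 0}]'

```text
clock: 14.0
tool_pos: [483.1, 35.8, 252.3]
eef_rot: [1.995, 0.417, -1.994]
ft_force: [-0.0, -0.5, -0.5]
finger_gap: 0.4
```

```bash
python3 - <<'E'
from h import *
o=robot.get_obs(); print(o['clock'],o['tool_pos'],o['ft_force'])
w=robot.snapshot('wrist');s=robot.snapshot('side')
a=cv2.resize(w[150:280,240:400],(480,390));b=cv2.resize(s[160:260,298:378],(312,390))
cv2.imwrite('pics/m2.png',np.hstack([a,b]))
print(go([570.8,-271.6,o['tool_pos'][2]],o))
E
```

```text
14.0 [483.10530138  35.80940738 252.25859235] [-1.46445868e-04 -5.37835588e-01 -4.78135051e-01]
[4.77735035e-03 3.16809109e+01 4.26953137e+00]
```

View pics/m2.png

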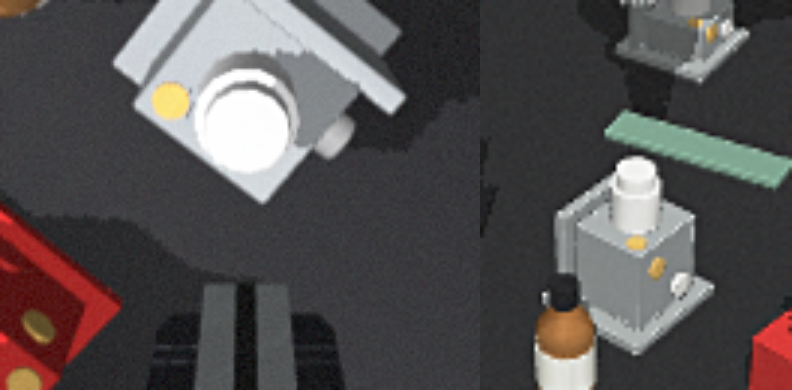

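The middle plunger is down as well and its block is in place. Now the low block.

>>> drive_tool --increments '[{"tx": 0,"ty": 3,"tz": 0.4,"rx": 0,"ry": 0,"rz": 0},{"tx": 0,"ty": 7,"tz": 0.9,"rx": 0,"ry": 0,"rz": 0},{"tx": 0,"ty": 11,"tz": 1.5,"rx": 0,"ry": 0,"rz": 0},{"tx": 0,"ty": 15,"tz": 2,"rx": 0,"ry": 0,"rz": 0},{"tx": 0,"ty": 19,"tz": 2.6,"rx": 0,"ry": 0,"rz": 0},{"tx": 0,"ty": 23,"tz": 3.1,"rx": 0,"ry": 0,"rz": 0},{"tx": 0,"ty": 27,"tz": 3.6,"rx": 0,"ry": 0,"rz": 0},{"tx": 0,"ty": 30,"tz": 4.1,"rx": 0,"ry": 0,"rz": 0},{"tx": 0,"ty": 31.7,"tz": 4.3,"rx": 0,"ry": 0,"rz": 0},{"tx": 0,"ty": 31.7,"tz": 4.3,"rx": 0,"ry": 0,"rz": 0}]'

```text
clock: 15.1
tool_pos: [570.6, -273.3, 250.3]
eef_rot: [1.994, 0.416, -1.998]
ft_force: [-0.4, -0.0, 0.6]
finger_gap: 0.4
```

>>> drive_tool --increments '[{"tx": 0,"ty": 0,"tz": 0,"rx": 0,"ry": 0,"rz": 0},{"tx": 1.5,"ty": 0,"tz": 0,"rx": 0,"ry": 0,"rz": 0},{"tx": 4,"ty": 0,"tz": 0,"rx": 0,"ry": 0,"rz": 0},{"tx": 7,"ty": 0,"tz": 0,"rx": 0,"ry": 0,"rz": 0},{"tx": 9.5,"ty": 0,"tz": 0,"rx": 0,"ry": 0,"rz": 0},{"tx": 11.5,"ty": 0,"tz": 0,"rx": 0,"ry": 0,"rz": 0},{"tx": 12,"ty": 0,"tz": 0,"rx": 0,"ry": 0,"rz": 0},{"tx": 12,"ty": 0,"tz": 0,"rx": 0,"ry": 0,"rz": 0},{"tx": 12,"ty": 0,"tz": 0,"rx": 0,"ry": 0,"rz": 0}]'

```text
clock: 16.0
tool_pos: [570.7, -272.8, 131.4]
eef_rot: [1.995, 0.416, -1.997]
ft_force: [0.5, 0.6, 0.7]
finger_gap: 0.3
```

```bash
python3 - <<'E'
from h import *
o=robot.get_obs(); print(o['clock'],o['tool_pos'],o['ft_force'])
w=robot.snapshot('wrist');s=robot.snapshot('side')
a=cv2.resize(w[150:280,240:400],(480,390));b=cv2.resize(s[115:195,318:382],(312,390))
cv2.imwrite('pics/l1.png',np.hstack([a,b]))
print(go([570.8,-271.6,o['tool_pos'][2]],o))
E
```

```text
16.0 [ 570.74660262 -272.84380368  131.42988759] [0.49503356 0.55424346 0.65413572]
[ 3.27524014e-05 -1.11911961e-01 -5.45408157e-02]
```

View pics/l1.png

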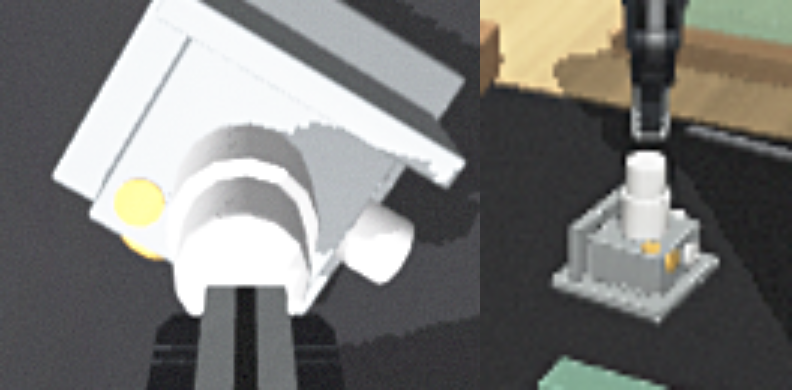

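>>> drive_tool --increments '[{"tx": 0.6,"ty": -0.1,"tz": 0,"rx": 0,"ry": 0,"rz": 0},{"tx": 1.2,"ty": -0.1,"tz": 0,"rx": 0,"ry": 0,"rz": 0},{"tx": 1.6,"ty": -0.1,"tz": 0,"rx": 0,"ry": 0,"rz": 0},{"tx": 1.9,"ty": -0.1,"tz": 0,"rx": 0,"ry": 0,"rz": 0},{"tx": 2.1,"ty": -0.1,"tz": 0,"rx": 0,"ry": 0,"rz": 0},{"tx": 2.1,"ty": -0.1,"tz": 0,"rx": 0,"ry": 0,"rz": 0},{"tx": 2.1,"ty": -0.1,"tz": 0,"rx": 0,"ry": 0,"rz": 0}]'

```text
clock: 16.8
tool_pos: [570.3, -272.2, 110.7]
eef_rot: [1.995, 0.415, -1.996]
ft_force: [-0.8, 1.1, 1.0]
finger_gap: 0.1
```

>>> drive_tool --increments '[{"tx": 0.2,"ty": 0,"tz": 0,"rx": 0,"ry": 0,"rz": 0},{"tx": 0.4,"ty": 0,"tz": 0,"rx": 0,"ry": 0,"rz": 0},{"tx": 0.6,"ty": 0,"tz": 0,"rx": 0,"ry": 0,"rz": 0},{"tx": 0.8,"ty": 0,"tz": 0,"rx": 0,"ry": 0,"rz": 0},{"tx": 0.8,"ty": 0,"tz": 0,"rx": 0,"ry": 0,"rz": 0},{"tx": 0.8,"ty": 0,"tz": 0,"rx": 0,"ry": 0,"rz": 0}]'

```text
clock: 17.4
tool_pos: [570.3, -272.3, 102.6]
eef_rot: [1.995, 0.415, -1.996]
ft_force: [-0.6, 0.5, 2.7]
finger_gap: 0.2
```

>>> drive_tool --increments '[{"tx": 0.2,"ty": 0,"tz": 0,"rx": 0,"ry": 0,"rz": 0},{"tx": 0.3,"ty": 0,"tz": 0,"rx": 0,"ry": 0,"rz": 0},{"tx": 0.3,"ty": 0,"tz": 0,"rx": 0,"ry": 0,"rz": 0},{"tx": 0.3,"ty": 0,"tz": 0,"rx": 0,"ry": 0,"rz": 0}]'

```text
clock: 17.8
tool_pos: [570.4, -272.3, 99.7]
eef_rot: [1.995, 0.415, -1.996]
ft_force: [-1.9, 0.7, 4.5]
finger_gap: 0.6
```

>>> drive_tool --increments '[{"tx": 0.1,"ty": 0,"tz": 0,"rx": 0,"ry": 0,"rz": 0},{"tx": 0.15,"ty": 0,"tz": 0,"rx": 0,"ry": 0,"rz": 0},{"tx": 0.15,"ty": 0,"tz": 0,"rx": 0,"ry": 0,"rz": 0},{"tx": 0.15,"ty": 0,"tz": 0,"rx": 0,"ry": 0,"rz": 0}]'

```text
clock: 18.2
tool_pos: [570.4, -272.3, 98.5]
eef_rot: [1.995, 0.415, -1.996]
ft_force: [-1.8, 0.7, 6.7]
finger_gap: 0.2
```

>>> drive_tool --increments '[{"tx": -0.5,"ty": 0,"tz": 0,"rx": 0,"ry": 0,"rz": 0},{"tx": -1.5,"ty": 0,"tz": 0,"rx": 0,"ry": 0,"rz": 0},{"tx": -3.5,"ty": 0,"tz": 0,"rx": 0,"ry": 0,"rz": 0},{"tx": -6,"ty": 0,"tz": 0,"rx": 0,"ry": 0,"rz": 0},{"tx": -9,"ty": 0,"tz": 0,"rx": 0,"ry": 0,"rz": 0},{"tx": -12,"ty": 0,"tz": 0,"rx": 0,"ry": 0,"rz": 0},{"tx": -14,"ty": 0,"tz": 0,"rx": 0,"ry": 0,"rz": 0},{"tx": -15,"ty": 0,"tz": 0,"rx": 0,"ry": 0,"rz": 0},{"tx": -15,"ty": 0,"tz": 0,"rx": 0,"ry": 0,"rz": 0},{"tx": -15,"ty": 0,"tz": 0,"rx": 0,"ry": 0,"rz": 0}]'

```text
clock: 19.2
tool_pos: [570.1, -272.1, 247.6]
eef_rot: [1.995, 0.416, -1.997]
ft_force: [0.1, 0.4, -0.1]
finger_gap: -0.2
```

```bash
python3 - <<'E'
from h import *
o=robot.get_obs(); print(o['clock'],o['tool_pos'],o['ft_force'],abs(o['qvel']).max())
s=robot.snapshot('side'); a=cv2.imread('pics/side0.png')
f=lambda i:np.hstack([cv2.resize(i[v-40:v+40,u-40:u+40],(266,266),interpolation=cv2.INTER_CUBIC) for u,v in((262,255),(338,215),(350,160))])
cv2.imwrite('pics/end.png',np.vstack([f(a),f(s)]))
for n in('block_tall','block_middle','block_low','cap_low'): print(n,[(d['pixel'],round(d['score'],2)) for d in robot.mark_of('side',n)])
E
```

```text
19.2 [ 570.10900009 -272.09392466  247.63910158] [ 0.1176731   0.38273136 -0.11618857] 0.013010641426241787
block_tall [([265.7, 279.5], 0.62)]
block_middle [([333.8, 236.4], 0.86), ([383.0, 265.1], 0.69), ([284.9, 219.4], 0.67)]
block_low [([348.7, 168.7], 0.69)]
cap_low [([351.6, 150.7], 0.62), ([259.9, 233.5], 0.35)]
```

View pics/end.png

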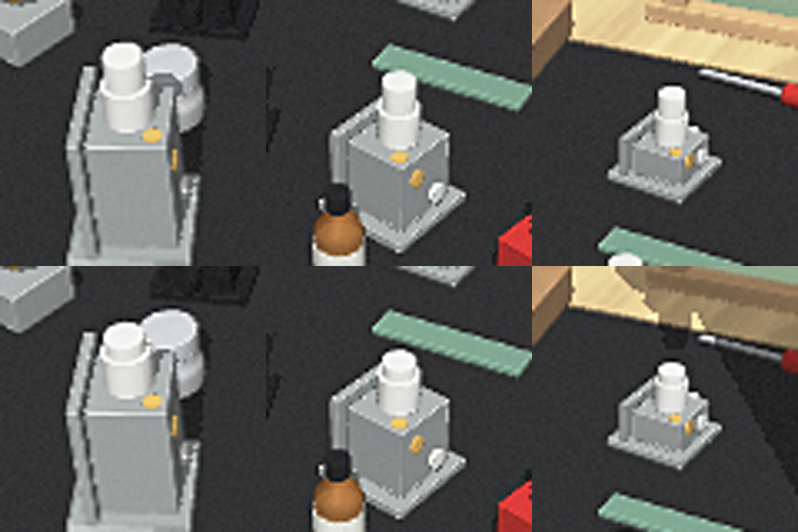

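The before and after crops (before on top) show all three caps about half as far out of their collars, with the blocks and neighbouring things in the same place.

```bash
python3 -c "
from station import robot
print(robot.hand_in())"
```

```text
the job is handed in; nothing more can be done
None
```

I pressed the white plungers of the tall, middle and low silver blocks in that order with the shut fingertips, then backed off and handed the job in at about 19 s. The red and black look-alikes were left alone.

- **Depth and force:** each plunger gave about 2–4 N while sliding. The reading then rose to 6.7–7.3 N, which I took as the 12 mm bottom stop. The highest reading was 7.3 N, against the 20 N limit, but I read force only at the end of each move.
- **Last picture:** all three caps stand about half as far out of their collars as at the start. The blocks and the bystanders in the side-camera crops look unmoved. The gripper is about 130 mm above the low cap, touching nothing, and the wrist force is near zero.
- **Not checked:** I compared positions by eye in crops and did not measure them. The bar, and bystanders outside those crops, were not looked at again; I kept the arm clear of them.
- **Disagreements:** the tall cap's position differed by about 2 mm between cameras. The network's marks for the tall and low block origins moved 3–5 px between the first and last side pictures. I put that down to network scatter, since the block edges in the crops did not move.

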